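# Lock the coil to its base with the T-key

### The job

Take the sprung T-key out of its wooden stand and fasten the upright coil to its base with it: lower the key's T-head through the middle of the coil and through the slot in the sliding plate underneath (the plate can stand anywhere across its channel, so feel for the slot with light pressure), press down against the key's spring and turn the key a quarter turn clockwise seen from above, to its stop. Then let the key rise so that its head settles in the groove under the plate, and let go, with the coil still seated and clamped by the collar. Work gently, pressing nowhere harder than about 2.5 kg, and leave the other things on the bench where they are.

Things in the scene. Friction and masses are not known exactly. Their poses are not given: they have to be found in the camera images.
- key_grip (a point): Centre of the T-key's black bar handle, half-way up: 52 mm long (point x), 12 wide (y), 18 high (z). Under it a 12 mm round neck reaches 24 mm below this point, then comes a brass collar disc on an 8 mm shaft. At the start the key hangs upright by its collar in the 30 mm square bore of a wooden block 70 x 70 x 72 mm, this point about 117 mm above the bench: lift it straight up.
- t_key: The same T-key, about 140 g. Origin: centre of the underside of its T-head, 112 mm below key_grip; z up to the handle. The head is a bar 20 mm long (x, parallel to the handle), 8 mm wide (y), 6 mm high, at the lower end of the shaft.
- collar (a joint): Slide of the key's sprung brass collar (disc 56 mm across, 5 mm thick) up the shaft: 0 = spring free, underside 45 mm below key_grip; grows to 0.020 m as it is pressed up. Force 1.6 N plus 0.8 N per mm; damped, so it returns softly (40 N per m/s).
- coil_base: Grey block 100 x 100 mm, 32 mm high, fixed on the bench; origin at the centre of its underside, z up. The coil stands on it between low lips. In a channel in its top lies a steel plate 50 x 43 mm, 6 mm thick, upper face 31 mm and underside 25 mm above the bench; below it the block is hollow down to 6 mm above the bench.
- coil_base_top (a point): Centre of the base's top face, 32 mm above the bench; axes as the base's. The steel plate's through slot is 23.5 mm long (base y) and 10 mm wide (base x). Centred in y, the slot stands anywhere from -9 to +9 mm of this point along the base's x and stay there (60 N to slide). This offset is not measured: feel for it. The plate yields down up to 3 mm, at 6 N per mm.
- under_plate (a point): Centre of the channel, level with the plate's underside, 25 mm above the bench. Under the plate a groove 12 mm wide, 2.5 mm deep runs along base x through the slot's centre. Stops let a passed head turn only clockwise from above, by a quarter turn plus up to 10 degrees. To turn, the head's underside must be under 19 mm above the bench; locked up in the groove it is at 21.5 mm.
- coil: Plug-in coil 62 x 62 x 62 mm standing on end on the base with its hole upright, loose, about 0.3 kg; origin in the middle of one side face, half-way up; its own y axis points up.
- coil_top (a point): Centre of the coil's hole at its upper flange, 94 mm above the bench. The hole, 30 mm along base x and 32 mm along base y, goes right through. The key's collar meets this flange when the head's underside is 27 mm above the bench, so the head is 4 mm into the slot before the spring is felt.
- weight: Brass weight, 29 mm across, 43 mm high; origin at the centre of its foot. A bystander, not to be moved.
- cell: Battery cell standing upright, 33 mm across, 60 mm high; origin at the centre of its foot. A bystander, not to be moved.
- iron_core: Laminated iron core lying flat, 22 x 80 x 20 mm; origin at the centre of its underside. A bystander, not to be moved.
- compass: Round compass, 82 mm across, 16 mm high; origin at the centre of its underside. A bystander, not to be moved.
Mind the look-alikes: they are no part of the job. Leave any orange or pink look-alike of the coil_base alone.

How it is judged:
By the outcome, as a careful person would: the job done as asked, in the order asked, and still so for the second after the job is handed in, with the robot touching nothing.
It also fails if it takes over 67 s, if anything falls off the work surface, if the arm or the gripper's body presses on something with over 40 N, if the wrist force passes 120 N, or if a joint passes its speed limit or range.

### The arm

A 7-joint arm with a two-finger parallel gripper is mounted at the origin on a cart in front of the work surface, level with it; the furniture and walls round the work are solid. World frame = base frame: x ahead of the robot, y to its left, z up, the work surface at z = 0. Lengths are in m, angles in rad, forces in N, time in s.
With the tool pointing down it reaches from about 0.425 to 0.875 m from the base axis. Payload 4.7 kg.
Tool frame: the origin (TCP) lies between the finger pads; the fingertips stand 8 mm ahead of it and the grasp point (between the pads) lies 11 mm behind it; z points along the fingers, y is the line along which they close (so a half turn about z gives the same grasp; the last joint's range is limited). The gripper opens to 87 mm and grips with 3 to 60 N. Pads are 19 mm wide; open, the fingers measure 117 mm over their backs; the gripper's body (75 mm by 190 mm) begins 51 mm behind the grasp point.
Start: joints at [-1.111, 0.321, -0.07, 1.45, 0.023, 1.371, -0.057], TCP at [0.28, 0.586, 0.231] pointing down, gripper open.
Joint ranges: [-2.86, 2.86], [-0.3, 2.09], [-1.38, 1.24], [0.06, 2.45], [-1.56, 4.7], [0.09, 2.05], [-2.69, 2.69]. Speed limits (rad/s): [2.57, 2.57, 3.14, 3.14, 3.14, 3.14, 3.14].

### API

Orientations are given as a unit quaternion [x, y, z, w].
In Python, from cell import status, optics, order, search_frame gives the robot as it stands.
- The arm moves only by the tool carry_out, never from a script. Its argument "series" is one flat list of numbers, 6 for each row, row after row: the shift along the world's x, y, z in units of 500 mm (1.0 is 500 mm), then the turn, a rotation vector about the world's x, y, z in units of 2 rad (1.0 is 2 rad). In form: [dx, dy, dz, ax, ay, az, dx, dy, dz, ax, ay, az, ...]. A call has 1 to 5 rows; each row is the pose to reach, as a shift and turn from the pose commanded when the call began; what a row does not reach only later rows make up. A row lasts 1/12 s, in which the tool goes at most 41.7 mm and 7.16 degrees, less where a joint would pass 70% of its speed; a pose out of reach is approached as far as the arm can. A call with a number of a shift or a turn outside -1 to 1 is refused whole. A call with a gripper value outside its range is refused whole. "hand" is the gripper's target within -1 to 1 (shut at 1, half-way at 0, fully open at -1), set as the call begins (left out, the last holds). The fingers move at their own pace and stop on an object; the grip force is fixed at half the most. Time passes only in rows, so rows that repeat a pose let the fingers close. It gives the time, the measured TCP pose, the force, the opening and the grip force at its end, in the units of the state.
- status.sense(): the state, without advancing time (a new reading comes with each control period).
- optics.snapshot(name): name is "scene" or "top"; returns a dict with "img" (384x512x3 uint8, blue, green, red), "vertical_fov" (degrees; the focal length in pixels is half the picture's height over the tangent of half this angle, whatever the lens; pixels are square), "cx", "cy" (the principal point, pixels), "dist_coeffs" ([k1, k2, p1, p2, k3] as OpenCV has them; the pictures are not rectified), "eye" and "rotation" of the camera in the world. Camera axes: x right, y up, looking along -z (the intrinsics and any distortion apply to the point x, -y, -z); pixel columns grow to the right and rows downward; lengths in m; the calibration is good to about 2 mm. A picture is of the moment at which its call begins. There is no depth.
- order.hand_in(): hands the job in; it is judged then, once.
Trained networks look in a picture, given as the dict that the camera call returned (one of the last four; its "shot" number tells which), for a name from the list of things; names that differ only in an ending like _2 or _b are one class to them, and where a whole thing is asked for, a point or a joint stands for the part that bears it (a point fixed in the world has none). Each returns a list of dicts, best first, with "confidence" (0 to 1); they miss things now and then, are a little off and sometimes report something else, mostly with a low value. They report only what shows in the picture. A call takes as long as a camera call. They do not tell look-alikes from the thing itself.
- search_frame(picture, thing): "rect" ([left, top, width, height] as shares, 0 to 1, of the picture: columns of its width, rows of its height, round what is visible of it).
The state is a dict: "t": time; "joint_pos": joint angles; "qd": joint speeds; "effort": joint torques, N m; "ee_pos": TCP position; "orientation": TCP orientation; "wrist_force": force on the tool from outside, world axes, zero at the start; "wrist_torque": the same for the moment, N m; "gripper_width": finger opening in m; "finger_force": force on a finger pad.
Only numpy, scipy, OpenCV 4.12 (cv2) and the standard library are available. Lean on these libraries where they do the work, as an engineer would, in place of code of your own. Each camera call takes 0.05 s, during which the arm holds its last target. There are 200 camera calls.

## Working session

There is one attempt and no reset: what is moved stays moved. The work goes in short steps, Python scripts to look and compute and a tool call to move; the robot and the scene stay as the last step left them, time stands still between calls to the robot, and variables do not carry over. Pictures are saved under pics/ and viewed, at most 10 in all, crops included, and the job is handed in when it is done.

Besides the shell and the picture viewer there is one more tool, called after "Request:" as a command line: name --argument value ..., lists and objects as JSON in quotes. carry_out: Moves the arm, as the interface text tells. Its arguments: {"type":"object","properties":{"series":{"type":"array"},"hand":{"type":"number"}},"required":["series"]}

```bash
mkdir -p pics; ls
cat > h.py <<'E'
import numpy as np, cv2
from cell import status, optics, order, search_frame
def K(p):
    h=p["img"].shape[0]; f=h/2/np.tan(np.radians(p["vertical_fov"])/2)
    return np.array([[f,0,p["cx"]],[0,f,p["cy"]],[0,0,1.]])
def ray(p,uv):
    q=cv2.undistortPoints(np.array([[uv]],float),K(p),np.array(p["dist_coeffs"],float))[0,0]
    return np.array(p["rotation"]).reshape(3,3)@np.array([q[0],-q[1],-1.])
def at_z(p,uv,z):
    d=ray(p,uv); e=np.array(p["eye"]); return e+d*(z-e[2])/d[2]
def proj(p,X):
    R=np.array(p["rotation"]).reshape(3,3); c=(np.atleast_2d(X)-np.array(p["eye"]))@R
    c=c*[1,-1,-1]
    return cv2.projectPoints(c.reshape(-1,1,3),np.zeros(3),np.zeros(3),K(p),np.array(p["dist_coeffs"],float))[0].reshape(-1,2)
E
python3 - <<'E'
from h import *
s=status.sense(); print({k:np.round(v,3).tolist() for k,v in s.items()})
P={}
for n in("scene","top"):
    p=optics.snapshot(n); P[n]=p; cv2.imwrite(f"pics/{n}0.png",p["img"]); print(n,np.round(p["eye"],3),p["vertical_fov"],p["dist_coeffs"],np.round(p["rotation"],2).tolist())
    for t in("t_key","key_grip","collar","coil_base","coil","weight","cell","iron_core","compass"):
        for r in search_frame(p,t)[:3]:
            l,tp,w,h=r["rect"]; print(t,round(r["confidence"],2),np.round([l*512,tp*384,(l+w)*512,(tp+h)*384]).tolist())
E
```

```text
pics
{'t': 0.0, 'joint_pos': [-1.111, 0.322, -0.07, 1.452, 0.023, 1.371, -0.057], 'qd': [0.001, 0.0, -0.002, -0.001, 0.001, -0.001, -0.001], 'effort': [-0.0, -49.128, -0.404, -31.253, -0.064, 0.044, 0.0], 'ee_pos': [0.28, 0.586, 0.229], 'orientation': [0.221, 0.975, -0.001, -0.0], 'wrist_force': [-0.428, -0.268, 0.188], 'wrist_torque': [0.014, -0.017, -0.048], 'finger_force': 0.0, 'gripper_width': 0.087}
scene [ 0.138 -0.652  0.722] 52.742933006543815 [0.01987398 0.         0.         0.         0.        ] [0.4, -0.13, -0.27, 0.86]
t_key 0.7 [291.0, 170.0, 298.0, 187.0]
t_key 0.61 [292.0, 225.0, 318.0, 253.0]
key_grip 0.85 [292.0, 222.0, 315.0, 256.0]
collar 0.6 [291.0, 234.0, 317.0, 256.0]
coil_base 0.97 [223.0, 279.0, 292.0, 341.0]
coil_base 0.96 [200.0, 188.0, 253.0, 221.0]
coil_base 0.56 [271.0, 134.0, 311.0, 170.0]
coil 0.61 [210.0, 174.0, 241.0, 210.0]
weight 0.4 [291.0, 172.0, 298.0, 190.0]
iron_core 0.69 [290.0, 238.0, 317.0, 255.0]
iron_core 0.62 [207.0, 240.0, 236.0, 260.0]
compass 0.82 [132.0, 182.0, 162.0, 206.0]
top [ 0.473 -0.027  1.326] 49.135864595337175 [-0.11425165  0.          0.          0.          0.        ] [-0.02, 0.04, 0.71, -0.71]
t_key 0.59 [315.0, 192.0, 328.0, 211.0]
key_grip 0.81 [316.0, 192.0, 334.0, 211.0]
key_grip 0.58 [270.0, 230.0, 278.0, 257.0]
collar 0.56 [310.0, 196.0, 332.0, 213.0]
coil_base 0.83 [313.0, 235.0, 351.0, 272.0]
coil_base 0.68 [214.0, 194.0, 255.0, 230.0]
coil_base 0.68 [187.0, 96.0, 223.0, 136.0]
coil 0.64 [224.0, 199.0, 246.0, 224.0]
weight 0.6 [235.0, 144.0, 246.0, 151.0]
weight 0.37 [313.0, 196.0, 333.0, 210.0]
cell 0.54 [214.0, 191.0, 256.0, 232.0]
cell 0.46 [292.0, 138.0, 307.0, 151.0]
cell 0.27 [314.0, 190.0, 333.0, 211.0]
iron_core 0.69 [268.0, 230.0, 281.0, 258.0]
compass 0.64 [166.0, 252.0, 190.0, 279.0]
```

```bash
sed -i 's/np.array(p\["rotation"\]).reshape(3,3)/Rotation.from_quat(p["rotation"]).as_matrix()/; 1a from scipy.spatial.transform import Rotation' h.py
python3 - <<'E'
from h import *
a=cv2.imread("pics/top0.png")[80:300,150:370]; cv2.imwrite("pics/top_c.png",cv2.resize(a,None,fx=2.7,fy=2.7,interpolation=cv2.INTER_CUBIC))
a=cv2.imread("pics/scene0.png")[120:350,120:350]; cv2.imwrite("pics/scene_c.png",cv2.resize(a,None,fx=2.6,fy=2.6,interpolation=cv2.INTER_CUBIC))
E
```

```text
(no output)
```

View pics/top_c.png

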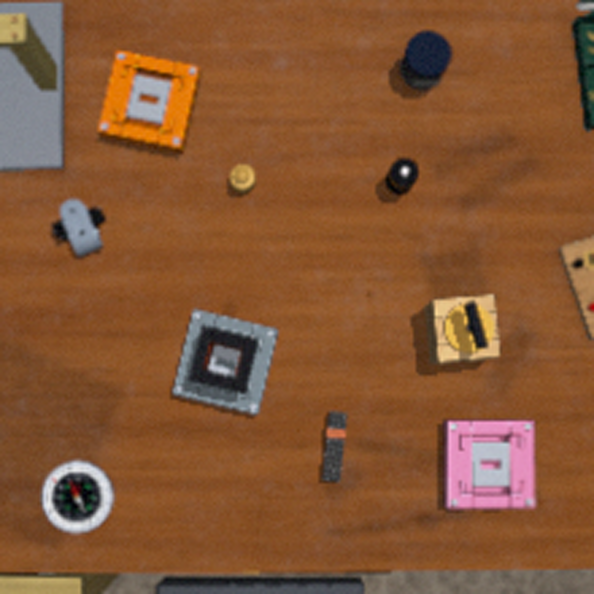

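View pics/scene_c.png

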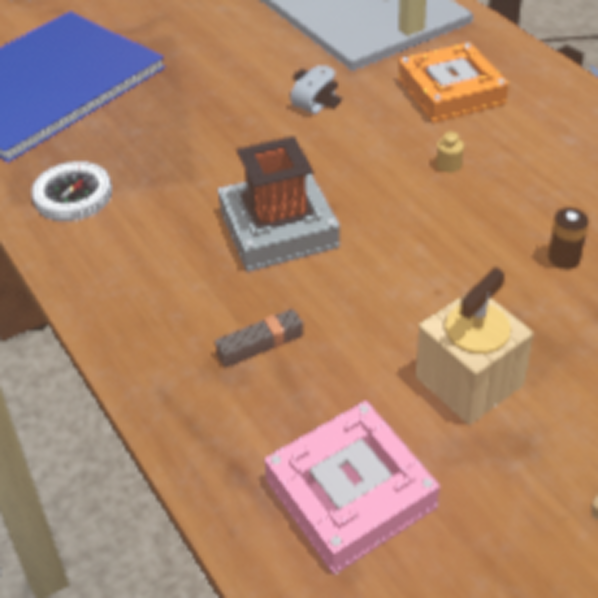

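```bash
cat >> h.py <<'E'
def ortho(p,c,z,half,n=380):
    # up=+x, left=+y
    g=np.linspace(half,-half,n); X,Y=np.meshgrid(c[0]+g,c[1]+g,indexing="ij")
    uv=proj(p,np.stack([X,Y,np.full_like(X,z)],-1).reshape(-1,3)).reshape(n,n,2).astype(np.float32)
    im=cv2.remap(p["img"],uv[...,0],uv[...,1],cv2.INTER_CUBIC)
    for i in range(n):
        v=half-2*half*i/(n-1)
    for k in np.arange(-half,half+1e-6,0.01):
        i=int((half-k)/(2*half)*(n-1)); L=14 if abs(k)<1e-6 else 7
        im[i,:L]=(0,255,0); im[:L,i]=(0,255,0)
    return im
E
python3 - <<'E'
from h import *
p=optics.snapshot("top"); s=optics.snapshot("scene")
o=lambda x,y:(150+x/2.7,80+y/2.7)
cs=[at_z(p,o(*c),0.032)[:2] for c in((192,310),(277,328),(258,414),(172,397))]
b=np.mean(cs,0); print("base",np.round(cs,4).tolist(),b)
d=np.diff(np.array(cs+[cs[0]]),axis=0); print(np.linalg.norm(d,axis=1),np.degrees(np.arctan2(d[:,1],d[:,0])))
k=at_z(p,o(477,325),0.126)[:2]; print("key",k)
for t in((468,303),(485,347)): print(at_z(p,o(*t),0.126))
sk=at_z(s,(120+482/2.6,120+291/2.6),0.117); print("key from scene",sk)
im=np.vstack([np.hstack([ortho(p,b,0.031,0.06,300),ortho(p,b,0.094,0.06,300)]),np.hstack([ortho(p,k,0.126,0.06,300),ortho(s,b,0.094,0.06,300)])])
cv2.imwrite("pics/orth.png",im); print(np.round(b,4),np.round(k,4))
E
```

```text
base [[0.5797, 0.0661], [0.5587, -0.0311], [0.4607, -0.0091], [0.4804, 0.0887]] [0.51985569 0.028654  ]
[0.09948524 0.10039455 0.09981054 0.10184017] [-102.16984066  167.36244216   78.65833215  -12.80807814]
key [ 0.55483433 -0.24424768]
[ 0.57843596 -0.2349744   0.126     ]
[ 0.53129055 -0.25244325  0.126     ]
key from scene [ 0.55679497 -0.24164638  0.117     ]
[0.5199 0.0287] [ 0.5548 -0.2442]
```

View pics/orth.png

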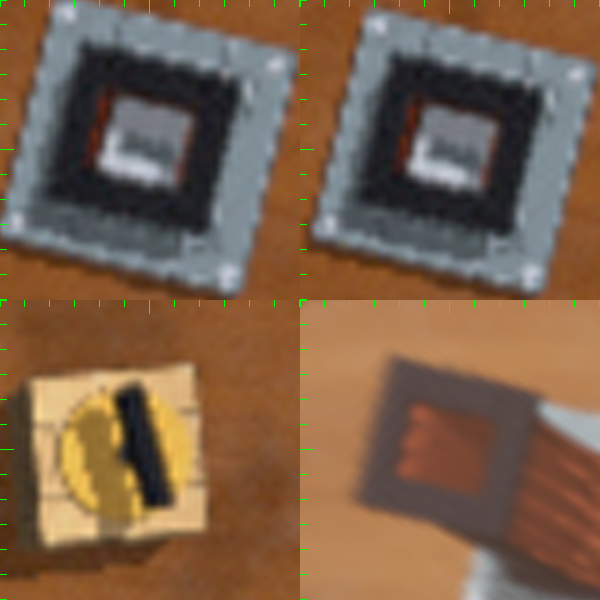

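Run:
```python
from h import *
p=optics.snapshot("top")
b=(0.5199,0.0287)
A=ortho(p,b,0.031,0.02,390); A=cv2.normalize(A,None,0,255,cv2.NORM_MINMAX)
M=cv2.getRotationMatrix2D((195,195),0,1)
# pink reference
u=proj(p,[[*b,0.031]])[0]; print(u)
q=at_z(p,(150+491/2.7,80+465/2.7),0.031)[:2]; print(q)
B=ortho(p,q,0.031,0.02,390)
cv2.imwrite("pics/slot.png",np.hstack([A,B]))
```

```text
[233.23412059 214.12435965]
[ 0.40082841 -0.27506611]
```

View pics/slot.png

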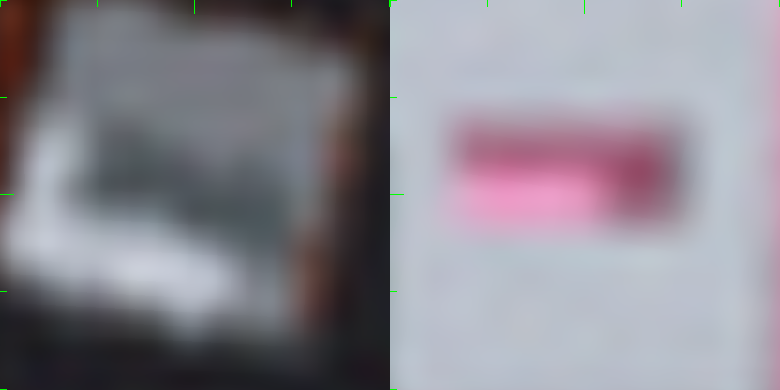

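Grey base is the one wanted (it carries the coil, about pixel (233,214) in top). The pink (333,252) and orange (205,117) ones are look-alikes. The crops show the key's handle at about 18.5° from world x, and the slot long along world y, roughly centred. Moving above the key.

Request:
carry_out --series '[0.11,-0.332,0.01,0,0,-0.237,0.11,-0.332,0.01,0,0,-0.237,0.11,-0.332,0.01,0,0,-0.237,0.11,-0.332,0.01,0,0,-0.237,0.11,-0.332,0.01,0,0,-0.237]' --hand -1

```text
t: 1.57
ee_pos: [0.3396, 0.4134, 0.2362]
orientation: [0.45, 0.893, -0.001, 0.002]
wrist_force: [1.3, -0.3, -0.5]
gripper_width: 0.0869
finger_force: 0.0
```

Request:
carry_out --series '[0.11,-0.332,0.01,0,0,-0.237,0.11,-0.332,0.01,0,0,-0.237,0.11,-0.332,0.01,0,0,-0.237,0.11,-0.332,0.01,0,0,-0.237,0.11,-0.332,0.01,0,0,-0.237]'

```text
t: 1.98
ee_pos: [0.3933, 0.2474, 0.2414]
orientation: [0.647, 0.763, 0.0, 0.001]
wrist_force: [0.5, 0.3, 0.4]
gripper_width: 0.0869
finger_force: 0.0
```

Request:
carry_out --series '[0.11,-0.332,0.01,0,0,-0.237,0.11,-0.332,0.01,0,0,-0.237,0.11,-0.332,0.01,0,0,-0.237,0.11,-0.332,0.01,0,0,-0.237,0.11,-0.332,0.01,0,0,-0.237]'

```text
t: 2.4
ee_pos: [0.4474, 0.0811, 0.2464]
orientation: [0.808, 0.59, 0.0, 0.001]
wrist_force: [0.8, -0.9, -0.1]
gripper_width: 0.0872
finger_force: 0.0
```

Request:
carry_out --series '[0.11,-0.332,0.01,0,0,-0.237,0.11,-0.332,0.01,0,0,-0.237,0.11,-0.332,0.01,0,0,-0.237,0.11,-0.332,0.01,0,0,-0.237,0.11,-0.332,0.01,0,0,-0.237]'

```text
t: 2.82
ee_pos: [0.5014, -0.0854, 0.2515]
orientation: [0.923, 0.384, 0.0, 0.002]
wrist_force: [-1.0, -0.6, 0.0]
gripper_width: 0.0869
finger_force: 0.0
```

Request:
carry_out --series '[0.11,-0.332,0.01,0,0,-0.237,0.11,-0.332,0.01,0,0,-0.237,0.11,-0.332,0.01,0,0,-0.237,0.11,-0.332,0.01,0,0,-0.237,0.11,-0.332,0.01,0,0,-0.237]'

```text
t: 3.23
ee_pos: [0.5553, -0.2508, 0.2555]
orientation: [0.988, 0.158, -0.001, 0.003]
wrist_force: [-2.6, -0.6, 0.7]
gripper_width: 0.0869
finger_force: 0.0
```

Request:
carry_out --series '[0,0,-0.1,0,0,0,0,0,-0.1,0,0,0,0,0,-0.1,0,0,0,0,0,-0.1,0,0,0,0,0,-0.1,0,0,0]'

```text
t: 3.65
ee_pos: [0.5563, -0.2429, 0.2073]
orientation: [0.987, 0.163, 0.001, 0.0]
wrist_force: [0.3, -0.2, 0.4]
gripper_width: 0.0871
finger_force: 0.0
```

Run:
```python
from h import *
s=status.sense(); print(np.round(s["ee_pos"],4),np.round(s["joint_pos"],2)); R=Rotation.from_quat(s["orientation"]).as_matrix(); print(np.degrees(np.arctan2(R[1],R[0])), R[:,2])
p=optics.snapshot("scene"); q=optics.snapshot("top")
A=cv2.resize(p["img"][160:270,250:360],(400,400),interpolation=cv2.INTER_CUBIC);B=cv2.resize(q["img"][150:250,270:370],(400,400),interpolation=cv2.INTER_CUBIC)
cv2.imwrite("pics/g1.png",np.hstack([A,B]))
```

```text
[ 0.5563 -0.2429  0.2073] [-0.25  0.29  0.74  1.62 -0.2   1.31 -0.71]
[ 18.78491303 -71.21521192  -7.95871053] [ 2.30706658e-03 -3.22541838e-04 -9.99997287e-01]
```

View pics/g1.png

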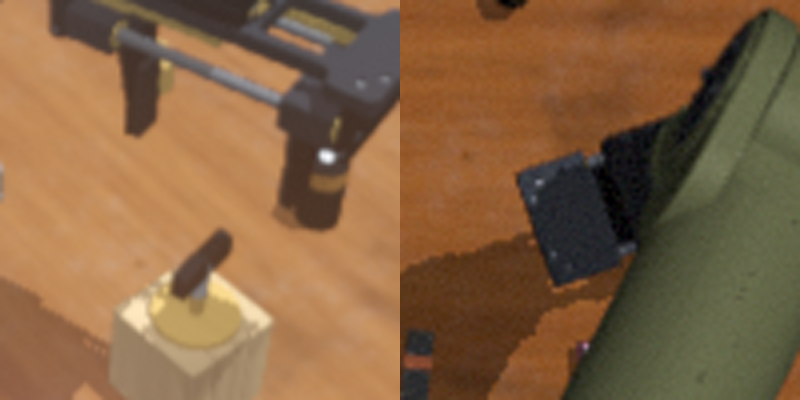

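Request:
carry_out --series '[0,0,-0.05,0,0,0,0,0,-0.1,0,0,0,0,0,-0.15,0,0,0,0,0,-0.18,0,0,0,0,0,-0.2,0,0,0]'

```text
t: 4.17
ee_pos: [0.5551, -0.2428, 0.1048]
orientation: [0.987, 0.163, -0.0, -0.0]
wrist_force: [-0.6, -0.4, 1.0]
gripper_width: 0.0871
finger_force: 0.0
```

Request:
carry_out --series '[0,0,0,0,0,0,0,0,0,0,0,0,0,0,0,0,0,0,0,0,0,0,0,0,0,0,0,0,0,0]' --hand 1

```text
t: 4.58
ee_pos: [0.5561, -0.2439, 0.1069]
orientation: [0.987, 0.162, 0.001, 0.0]
wrist_force: [-0.2, 0.3, 0.6]
gripper_width: 0.0618
finger_force: 0.0
```

Request:
carry_out --series '[0,0,0,0,0,0,0,0,0,0,0,0,0,0,0,0,0,0,0,0,0,0,0,0,0,0,0,0,0,0]'

```text
t: 5.0
ee_pos: [0.5553, -0.2435, 0.1056]
orientation: [0.987, 0.162, -0.0, 0.0]
wrist_force: [-0.1, -0.3, 0.5]
gripper_width: 0.0284
finger_force: 0.0
```

Request:
carry_out --series '[0,0,0,0,0,0,0,0,0,0,0,0,0,0,0,0,0,0,0,0,0,0,0,0,0,0,0,0,0,0]'

```text
t: 5.42
ee_pos: [0.5553, -0.2435, 0.1055]
orientation: [0.987, 0.162, -0.0, -0.0]
wrist_force: [-0.3, 0.3, 0.3]
gripper_width: 0.0116
finger_force: 30.0
```

Request:
carry_out --series '[0,0,0,0,0,0,0,0,0,0,0,0,0,0,0,0,0,0,0,0,0,0,0,0,0,0,0,0,0,0]'

```text
t: 5.83
ee_pos: [0.5553, -0.2435, 0.1056]
orientation: [0.987, 0.162, -0.0, 0.0]
wrist_force: [1.3, 0.9, -0.5]
gripper_width: 0.0118
finger_force: 30.0
```

Request:
carry_out --series '[0,0,0.02,0,0,0,0,0,0.05,0,0,0,0,0,0.08,0,0,0,0,0,0.11,0,0,0,0,0,0.14,0,0,0]'

```text
t: 6.25
ee_pos: [0.5551, -0.2437, 0.1768]
orientation: [0.987, 0.162, -0.0, 0.0]
wrist_force: [-0.1, 0.3, -1.0]
gripper_width: 0.0117
finger_force: 30.0
```

Request:
carry_out --series '[0,0,0.04,0,0,0,0,0,0.08,0,0,0,0,0,0.12,0,0,0,0,0,0.14,0,0,0,0,0,0.14,0,0,0]'

```text
t: 6.67
ee_pos: [0.5564, -0.2444, 0.2486]
orientation: [0.987, 0.162, 0.002, 0.001]
wrist_force: [0.4, -0.6, -1.8]
gripper_width: 0.0118
finger_force: 30.0
```

Run:
```python
from h import *
s=status.sense(); print(np.round(s["ee_pos"],4),np.round(s["joint_pos"],2),np.round(s["wrist_force"],1))
p=optics.snapshot("scene")
for t in("t_key","key_grip","collar"):
  for r in search_frame(p,t)[:2]:
    l,tp,w,h=r["rect"]; print(t,round(r["confidence"],2),np.round([l*512,tp*384,(l+w)*512,(tp+h)*384]).tolist())
g=s["ee_pos"]+np.array([0,0,0.011]); Z=[0,-.045,-.112]
uv=proj(p,[g+[0,0,z] for z in Z]); print(uv)
A=p["img"].copy()
x,y=map(int,uv[0]); A=A[y-50:y+100,x-75:x+75]; A=cv2.resize(A,(600,600),interpolation=cv2.INTER_CUBIC)
for u in uv: cv2.circle(A,tuple(((u-[x-75,y-50])*4+2).astype(int)),3,(0,255,0),1)
cv2.imwrite("pics/l1.png",A)
```

```text
[ 0.5564 -0.2444  0.2486] [-0.25  0.26  0.75  1.56 -0.18  1.38 -0.73] [ 0.4 -0.6 -1.8]
t_key 0.94 [298.0, 176.0, 323.0, 222.0]
key_grip 0.77 [295.0, 176.0, 326.0, 224.0]
collar 0.88 [296.0, 188.0, 322.0, 208.0]
[[312.43978892 180.91440798]
 [310.27143534 198.61801852]
 [307.33714831 222.63190332]]
```

View pics/l1.png

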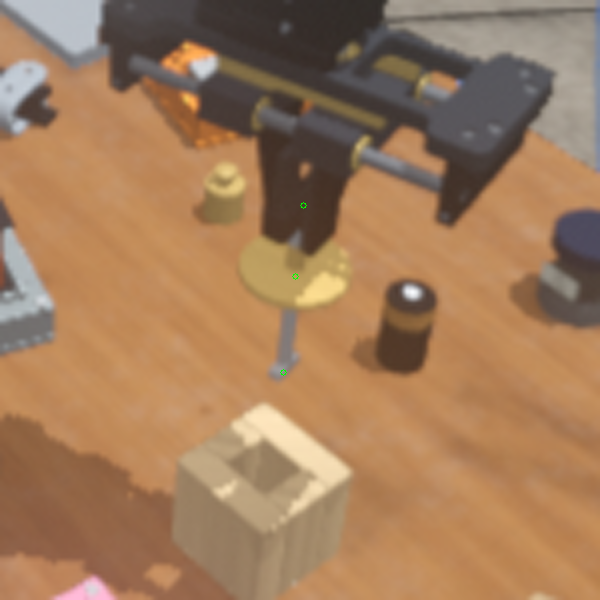

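Request:
carry_out --series '[-0.034,0.272,0,0,0,0.258,-0.034,0.272,0,0,0,0.258,-0.034,0.272,0,0,0,0.258,-0.034,0.272,0,0,0,0.258,-0.034,0.272,0,0,0,0.258]'

```text
t: 7.28
ee_pos: [0.5377, -0.1012, 0.244]
orientation: [0.91, 0.415, -0.001, -0.002]
wrist_force: [-0.0, -0.0, -0.9]
gripper_width: 0.0119
finger_force: 30.0
```

Request:
carry_out --series '[-0.034,0.272,0,0,0,0.258,-0.034,0.272,0,0,0,0.258,-0.034,0.272,0,0,0,0.258,-0.034,0.272,0,0,0,0.258,-0.034,0.272,0,0,0,0.258]'

```text
t: 7.7
ee_pos: [0.5202, 0.0331, 0.2442]
orientation: [0.775, 0.632, -0.001, -0.001]
wrist_force: [0.1, 0.4, -1.1]
gripper_width: 0.0118
finger_force: 30.0
```

Request:
carry_out --series '[0,0,0,0,0,0,0,0,0,0,0,0,0,0,0,0,0,0,0,0,0,0,0,0,0,0,0,0,0,0]'

```text
t: 8.12
ee_pos: [0.5214, 0.0271, 0.2455]
orientation: [0.779, 0.627, -0.0, 0.0]
wrist_force: [0.9, -0.4, -1.4]
gripper_width: 0.0117
finger_force: 30.0
```

Run:
```python
from h import *
s=status.sense(); print(np.round(s["ee_pos"],4),np.round(s["joint_pos"],2),np.round(s["wrist_force"],1)); R=Rotation.from_quat(s["orientation"]).as_matrix(); print(np.degrees(np.arctan2(R[1],R[0])), R[:,2])
p=optics.snapshot("scene"); q=optics.snapshot("top")
for t in("coil","coil_base"):
  for r in search_frame(p,t)[:2]:
    l,tp,w,h=r["rect"]; print(t,round(r["confidence"],2),np.round([l*512,tp*384,(l+w)*512,(tp+h)*384]).tolist())
g=s["ee_pos"]+np.array([0,0,0.011]); Z=[0,-.045,-.112]
uv=proj(p,[g+[0,0,z] for z in Z]+[[.521,.029,.094]]); print(uv)
A=p["img"].copy()
x,y=map(int,uv[2]); A=A[y-50:y+50,x-50:x+50]; A=cv2.resize(A,(600,600),interpolation=cv2.INTER_CUBIC)
for u in uv: cv2.circle(A,tuple(((u-[x-50,y-50])*6+3).astype(int)),3,(0,255,0),1)
cv2.imwrite("pics/l2.png",A)
```

```text
[0.5214 0.0271 0.2455] [-0.57  0.03  0.48  1.76 -0.02  1.35 -0.3 ] [ 0.9 -0.4 -1.4]
[ 77.62047278 -12.37952701 -99.96725032] [-5.21159220e-05 -2.96555197e-04 -9.99999955e-01]
coil 0.86 [212.0, 175.0, 241.0, 210.0]
coil_base 0.84 [221.0, 277.0, 291.0, 337.0]
coil_base 0.73 [273.0, 133.0, 311.0, 168.0]
[[222.49846021 126.85642147]
 [223.53343603 143.30942259]
 [224.95422138 165.95761724]
 [225.42693598 181.40335031]]
```

View pics/l2.png

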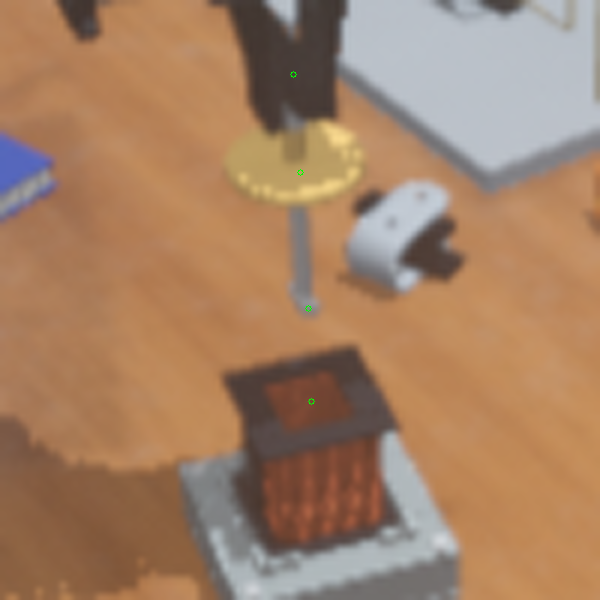

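Run:
```python
from h import *
p=optics.snapshot("scene")
def collar(A,sc,off,tcp,yaw,roi):
    H=cv2.cvtColor(A,cv2.COLOR_BGR2HSV); m=cv2.inRange(H,(18,90,120),(35,255,255))
    M=np.zeros_like(m); x0,y0,x1,y1=roi; M[y0:y1,x0:x1]=m[y0:y1,x0:x1]
    c=max(cv2.findContours(M,cv2.RETR_EXTERNAL,cv2.CHAIN_APPROX_NONE)[0],key=cv2.contourArea)
    e=cv2.fitEllipse(cv2.convexHull(c)); x,y,w,h=cv2.boundingRect(c)
    print("ell",e,"bb",(x,y,w,h))
    ctr=(np.array([x+w/2,y+h/2])-sc/2+.5)/sc+off
    P=at_z(p,ctr,tcp[2]+.011-.0425); d=(P-tcp)[:2]; a=np.radians(yaw)
    print("collar",P,"d",d*1e3,"along",1e3*d@[np.cos(a),np.sin(a)],"across",1e3*d@[-np.sin(a),np.cos(a)])
collar(cv2.imread("pics/l1.png"),4,[237,130],np.array([.5564,-.2444,.2486]),18.65,(220,220,370,320))
collar(cv2.imread("pics/l2.png"),6,[174,115],np.array([.5214,.0271,.2455]),77.6,(200,100,390,220))
f=np.array([[225,375],[355,348],[398,428],[258,455]])
for u in f: print(at_z(p,u/6+[174,115]-.42,.094))
print(np.mean([at_z(p,u/6+[174,115]-.42,.094) for u in f],0))
```

```text
ell ((295.3137512207031, 269.63714599609375), (78.24549865722656, 113.38822937011719), 97.28150939941406) bb (239, 236, 112, 74)
collar [ 0.55598439 -0.24488618  0.2171    ] d [-0.41560606 -0.48618311] along -0.5492571442381229 across -0.3277483809495904
ell ((296.0493469238281, 161.58975219726562), (87.34829711914062, 139.37350463867188), 86.8332290649414) bb (225, 119, 139, 87)
collar [0.52150611 0.03099895 0.214     ] d [0.10611142 3.89895083] along 3.830783061554192 across 0.733606403969645
[0.49977396 0.06577582 0.094     ]
[0.55647338 0.04967056 0.094     ]
[ 0.54156649 -0.00766498  0.094     ]
[0.48395614 0.01101898 0.094     ]
[0.52044249 0.0297001  0.094     ]
```

Request:
carry_out --series '[0,0,-0.03,0,0,0,0,0,-0.06,0,0,0,0,0,-0.09,0,0,0,0,0,-0.12,0,0,0,0,0,-0.12,0,0,0]'

```text
t: 8.78
ee_pos: [0.5192, 0.0283, 0.1827]
orientation: [0.778, 0.628, -0.002, -0.001]
wrist_force: [-1.1, 0.9, -1.5]
gripper_width: 0.0118
finger_force: 30.0
```

Request:
carry_out --series '[0,0,-0.02,0,0,0,0,0,-0.04,0,0,0,0,0,-0.06,0,0,0,0,0,-0.08,0,0,0,0,0,-0.09,0,0,0]'

```text
t: 9.2
ee_pos: [0.5206, 0.0284, 0.139]
orientation: [0.778, 0.628, -0.001, -0.0]
wrist_force: [-0.5, 0.2, -1.6]
gripper_width: 0.0117
finger_force: 30.0
```

Request:
carry_out --series '[0,0,0,0,0,0,0,0,0,0,0,0,0,0,0,0,0,0,0,0,0,0,0,0]'

```text
t: 9.53
ee_pos: [0.5218, 0.0285, 0.1412]
orientation: [0.778, 0.628, 0.001, 0.0]
wrist_force: [-0.8, -0.1, -1.5]
gripper_width: 0.0114
finger_force: 30.0
```

Run:
```python
from h import *
s=status.sense(); print(np.round(s["ee_pos"],4),np.round(s["joint_pos"],2),np.round(s["wrist_force"],1)); R=Rotation.from_quat(s["orientation"]).as_matrix(); print(np.degrees(np.arctan2(R[1],R[0])), R[:,2])
```

```text
[0.5218 0.0285 0.1412] [-0.56  0.12  0.49  1.9  -0.06  1.14 -0.26] [-0.8 -0.1 -1.5]
[ 77.79593601 -12.20409163   9.42752954] [ 1.17055711e-03  1.94362364e-04 -9.99999296e-01]
```

Request:
carry_out --series '[0,0,-0.005,0,0,0,0,0,-0.01,0,0,0,0,0,-0.014,0,0,0,0,0,-0.018,0,0,0,0,0,-0.02,0,0,0]'

```text
t: 9.95
ee_pos: [0.5214, 0.0285, 0.1306]
orientation: [0.778, 0.628, 0.0, 0.0]
wrist_force: [0.4, 0.4, 4.3]
gripper_width: 0.0113
finger_force: 30.0
```

Request:
carry_out --series '[0,0,-0.002,0,0,0,0,0,-0.003,0,0,0,0,0,-0.004,0,0,0,0,0,-0.004,0,0,0]'

```text
t: 10.28
ee_pos: [0.5219, 0.0285, 0.1298]
orientation: [0.778, 0.628, 0.001, 0.0]
wrist_force: [-1.7, 0.2, 6.7]
gripper_width: 0.012
finger_force: 30.0
```

Request:
carry_out --series '[-0.0012,0.0003,0,0,0,0,-0.0024,0.0006,0,0,0,0,-0.0036,0.0008,0,0,0,0]'

```text
t: 10.53
ee_pos: [0.5208, 0.0288, 0.13]
orientation: [0.778, 0.628, 0.001, 0.001]
wrist_force: [0.1, -0.3, 5.0]
gripper_width: 0.0115
finger_force: 30.0
```

Request:
carry_out --series '[-0.0012,0.0003,0,0,0,0,-0.0024,0.0006,0,0,0,0,-0.0036,0.0008,0,0,0,0]'

```text
t: 10.78
ee_pos: [0.5198, 0.029, 0.1302]
orientation: [0.778, 0.628, 0.002, 0.002]
wrist_force: [2.2, -1.2, 5.6]
gripper_width: 0.0116
finger_force: 30.0
```

Request:
carry_out --series '[-0.0012,0.0003,0,0,0,0,-0.0024,0.0006,0,0,0,0,-0.0036,0.0008,0,0,0,0]'

```text
t: 11.03
ee_pos: [0.5184, 0.0294, 0.1301]
orientation: [0.778, 0.628, 0.002, 0.002]
wrist_force: [2.0, -1.5, 4.4]
gripper_width: 0.0114
finger_force: 30.3
```

Request:
carry_out --series '[-0.0012,0.0003,0,0,0,0,-0.0024,0.0006,0,0,0,0,-0.0036,0.0008,0,0,0,0]'

```text
t: 11.28
ee_pos: [0.5154, 0.03, 0.1288]
orientation: [0.778, 0.628, 0.001, 0.001]
wrist_force: [4.1, -1.2, -0.6]
gripper_width: 0.0119
finger_force: 30.5
```

Request:
carry_out --series '[0.004,-0.0008,0,0,0,0,0.008,-0.0016,0,0,0,0,0.012,-0.0026,0,0,0,0,0.0144,-0.003,0,0,0,0,0.0144,-0.003,0,0,0,0]'

```text
t: 11.7
ee_pos: [0.5197, 0.0286, 0.1276]
orientation: [0.778, 0.628, -0.002, -0.001]
wrist_force: [-0.4, -0.4, -1.7]
gripper_width: 0.0117
finger_force: 30.0
```

Request:
carry_out --series '[0.0012,-0.0003,0,0,0,0,0.0024,-0.0006,0,0,0,0,0.0036,-0.0008,0,0,0,0]'

```text
t: 11.95
ee_pos: [0.5214, 0.0283, 0.1277]
orientation: [0.778, 0.628, -0.002, -0.001]
wrist_force: [-4.1, 0.4, -1.3]
gripper_width: 0.0117
finger_force: 30.1
```

Request:
carry_out --series '[0.0012,-0.0003,0,0,0,0,0.0024,-0.0006,0,0,0,0,0.0036,-0.0008,0,0,0,0]'

```text
t: 12.2
ee_pos: [0.523, 0.028, 0.1279]
orientation: [0.778, 0.628, -0.002, -0.001]
wrist_force: [-5.8, 1.4, -0.2]
gripper_width: 0.0118
finger_force: 30.4
```

Request:
carry_out --series '[-0.004,0.0008,0,0,0,0,-0.008,0.0017,0,0,0,0,-0.012,0.0026,0,0,0,0,-0.012,0.0026,0,0,0,0,-0.012,0.0026,0,0,0,0]'

```text
t: 12.62
ee_pos: [0.5201, 0.0291, 0.1293]
orientation: [0.778, 0.628, 0.001, 0.001]
wrist_force: [-0.2, 0.2, -2.3]
gripper_width: 0.0117
finger_force: 30.0
```

Run:
```python
from h import *
s=status.sense(); print(np.round(s["ee_pos"],4),np.round(s["wrist_force"],1),np.round(s["wrist_torque"],2))
p=optics.snapshot("scene"); q=optics.snapshot("top")
A=cv2.resize(p["img"][100:225,170:280],(528,600),interpolation=cv2.INTER_CUBIC)
cv2.imwrite("pics/s1.png",A)
```

```text
[0.5201 0.0291 0.1293] [-0.2  0.2 -2.3] [-0.07  0.07  0.03]
```

View pics/s1.png

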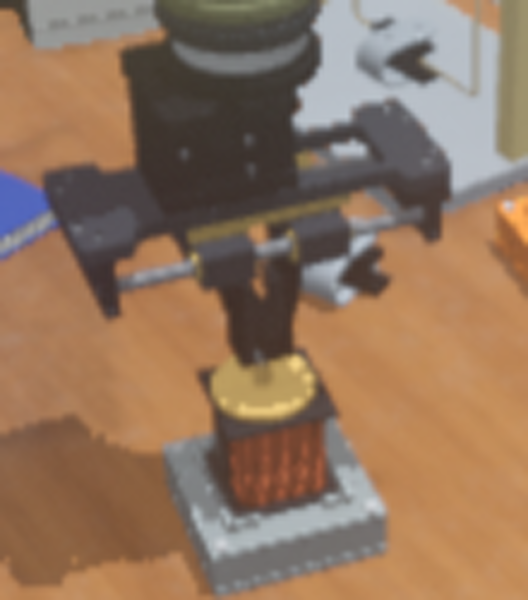

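Request:
carry_out --series '[0,0,-0.002,0,0,0,0,0,-0.004,0,0,0,0,0,-0.006,0,0,0,0,0,-0.008,0,0,0,0,0,-0.008,0,0,0]'

```text
t: 13.13
ee_pos: [0.5195, 0.029, 0.1249]
orientation: [0.778, 0.628, 0.0, 0.0]
wrist_force: [0.2, 0.7, 2.4]
gripper_width: 0.012
finger_force: 30.0
```

Request:
carry_out --series '[0,0,-0.003,0,0,0,0,0,-0.006,0,0,0,0,0,-0.009,0,0,0,0,0,-0.012,0,0,0,0,0,-0.012,0,0,0]'

```text
t: 13.55
ee_pos: [0.5195, 0.029, 0.1192]
orientation: [0.778, 0.628, 0.001, 0.0]
wrist_force: [-0.6, 0.1, 7.9]
gripper_width: 0.0116
finger_force: 30.0
```

Request:
carry_out --series '[0,0,-0.003,0,0,0,0,0,-0.006,0,0,0,0,0,-0.006,0,0,0,0,0,-0.006,0,0,0]'

```text
t: 13.88
ee_pos: [0.5195, 0.0291, 0.1166]
orientation: [0.778, 0.628, 0.001, 0.0]
wrist_force: [-1.9, 0.3, 9.2]
gripper_width: 0.0117
finger_force: 30.0
```

Request:
carry_out --series '[0,0,0,0,0,-0.05,0,0,0,0,0,-0.1,0,0,0,0,0,-0.15,0,0,0,0,0,-0.2,0,0,0,0,0,-0.25]'

```text
t: 14.3
ee_pos: [0.5202, 0.0294, 0.117]
orientation: [0.91, 0.414, 0.001, 0.0]
wrist_force: [-0.4, 0.2, 8.4]
gripper_width: 0.0119
finger_force: 30.0
```

Run:
```python
from h import *
s=status.sense(); print(np.round(s["ee_pos"],4),np.round(s["joint_pos"],2),np.round(s["wrist_force"],1),np.round(s["wrist_torque"],2)); R=Rotation.from_quat(s["orientation"]).as_matrix(); print(np.degrees(np.arctan2(R[1],R[0])))
```

```text
[0.5202 0.0294 0.117 ] [-0.59  0.14  0.52  1.93 -0.08  1.09 -0.75] [-0.4  0.2  8.4] [-0.06  0.26  0.09]
[ 48.89280682 -41.10740945  15.39393363]
```

Request:
carry_out --series '[0,0,0,0,0,-0.05,0,0,0,0,0,-0.1,0,0,0,0,0,-0.15,0,0,0,0,0,-0.2,0,0,0,0,0,-0.25]'

```text
t: 14.72
ee_pos: [0.52, 0.0297, 0.1169]
orientation: [0.984, 0.176, 0.001, -0.0]
wrist_force: [-0.5, 0.8, 9.0]
gripper_width: 0.0116
finger_force: 30.0
```

Request:
carry_out --series '[0,0,0,0,0,-0.05,0,0,0,0,0,-0.1,0,0,0,0,0,-0.15,0,0,0,0,0,-0.2,0,0,0,0,0,-0.25]'

```text
t: 15.13
ee_pos: [0.5199, 0.03, 0.1168]
orientation: [0.997, -0.073, 0.001, -0.001]
wrist_force: [0.2, 0.7, 9.5]
gripper_width: 0.0117
finger_force: 30.0
```

Request:
carry_out --series '[0,0,0,0,0,-0.02,0,0,0,0,0,-0.04,0,0,0,0,0,-0.05,0,0,0,0,0,-0.05]'

```text
t: 15.47
ee_pos: [0.5199, 0.03, 0.1168]
orientation: [0.993, -0.121, 0.001, -0.001]
wrist_force: [-1.4, 0.8, 8.6]
gripper_width: 0.0114
finger_force: 30.0
```

```bash
cat > st.py <<'E'
from h import *
s=status.sense(); print(np.round(s["ee_pos"],4),np.round(s["joint_pos"],2),np.round(s["wrist_force"],1),np.round(s["wrist_torque"],2)); R=Rotation.from_quat(s["orientation"]).as_matrix(); print(np.degrees(np.arctan2(R[1],R[0])))
E
python3 st.py
```

```text
[0.5199 0.03   0.1168] [-0.68  0.15  0.62  1.93 -0.1   1.09 -1.83] [-1.4  0.8  8.6] [0.18 0.43 0.09]
[ -13.87720543 -103.87704014   34.95865726]
```

Request:
carry_out --series '[0,0,0,0,0,-0.02,0,0,0,0,0,-0.035,0,0,0,0,0,-0.05,0,0,0,0,0,-0.05]'

```text
t: 15.8
ee_pos: [0.5199, 0.03, 0.1168]
orientation: [0.985, -0.17, 0.001, -0.001]
wrist_force: [-1.1, 0.8, 8.8]
gripper_width: 0.0119
finger_force: 30.0
```

```bash
python3 st.py
```

```text
[0.5199 0.03   0.1168] [-0.69  0.15  0.63  1.93 -0.1   1.09 -1.93] [-1.1  0.8  8.8] [0.21 0.43 0.08]
[ -19.63129708 -109.63113887   35.94743251]
```

Request:
carry_out --series '[0,0,0,0,0,-0.015,0,0,0,0,0,-0.03,0,0,0,0,0,-0.045,0,0,0,0,0,-0.045]'

```text
t: 16.13
ee_pos: [0.5199, 0.03, 0.1168]
orientation: [0.977, -0.215, 0.001, -0.001]
wrist_force: [-0.7, 1.1, 9.0]
gripper_width: 0.0116
finger_force: 30.0
```

```bash
python3 st.py
```

```text
[0.5199 0.03   0.1168] [-0.69  0.15  0.64  1.93 -0.1   1.09 -2.02] [-0.7  1.1  9. ] [0.18 0.43 0.03]
[ -24.79145209 -114.7912949    35.45242278]
```

Request:
carry_out --series '[0,0,0,0,0,-0.015,0,0,0,0,0,-0.03,0,0,0,0,0,-0.03,0,0,0,0,0,-0.03]'

```text
t: 16.47
ee_pos: [0.5199, 0.03, 0.1168]
orientation: [0.97, -0.243, 0.001, -0.001]
wrist_force: [-0.8, 0.8, 8.5]
gripper_width: 0.012
finger_force: 30.0
```

```bash
python3 st.py
```

```text
[0.5199 0.03   0.1168] [-0.7   0.15  0.64  1.93 -0.1   1.09 -2.08] [-0.8  0.8  8.5] [0.35 0.4  0.06]
[ -28.15622659 -118.1560755    35.77270757]
```

Run:
```python
from h import *
p=optics.snapshot("scene"); q=optics.snapshot("top")
A=cv2.resize(p["img"][135:225,190:250],(400,600),interpolation=cv2.INTER_CUBIC)
B=cv2.resize(q["img"][170:260,200:260],(400,600),interpolation=cv2.INTER_CUBIC)
cv2.imwrite("pics/s2.png",np.hstack([A,B]))
```

```text
(no output)
```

View pics/s2.png

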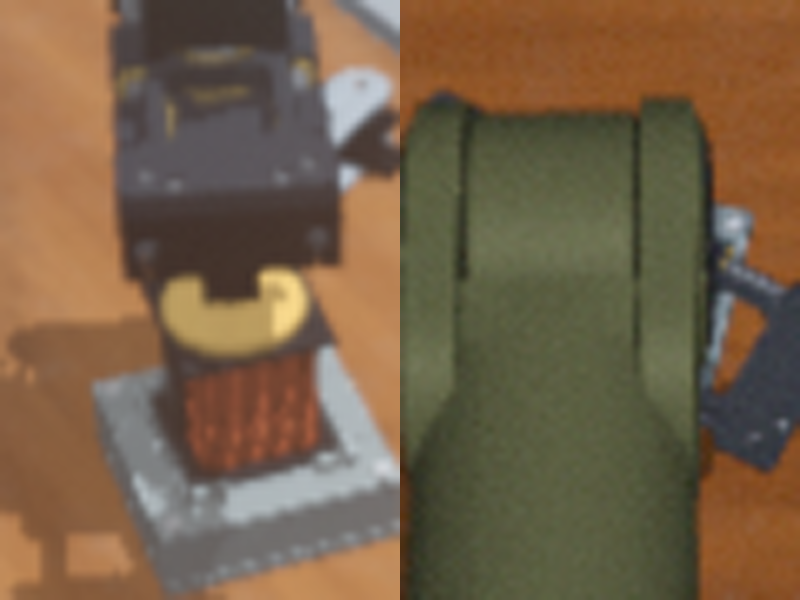

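Request:
carry_out --series '[0,0,0,0,0,-0.01,0,0,0,0,0,-0.02,0,0,0,0,0,-0.03,0,0,0,0,0,-0.03]'

```text
t: 16.9
ee_pos: [0.52, 0.0301, 0.1168]
orientation: [0.962, -0.272, 0.001, -0.001]
wrist_force: [-0.5, 1.7, 8.6]
gripper_width: 0.0117
finger_force: 30.1
```

```bash
python3 st.py
```

```text
[0.52   0.0301 0.1168] [-0.7   0.15  0.65  1.93 -0.1   1.09 -2.14] [-0.5  1.7  8.6] [0.29 0.4  0.24]
[ -31.60073415 -121.6005814    33.45068873]
```

Request:
carry_out --series '[0,0,0,0,0,0.04,0,0,0,0,0,0.08,0,0,0,0,0,0.12,0,0,0,0,0,0.12]'

```text
t: 17.23
ee_pos: [0.5198, 0.0296, 0.1168]
orientation: [0.988, -0.154, 0.001, -0.001]
wrist_force: [-0.5, 1.7, 8.9]
gripper_width: 0.0119
finger_force: 30.0
```

Request:
carry_out --series '[0,0,0.002,0,0,0,0,0,0.004,0,0,0,0,0,0.006,0,0,0,0,0,0.008,0,0,0,0,0,0.008,0,0,0]'

```text
t: 17.65
ee_pos: [0.5198, 0.0295, 0.1205]
orientation: [0.988, -0.155, 0.001, -0.001]
wrist_force: [0.9, 0.9, 5.9]
gripper_width: 0.0118
finger_force: 30.0
```

```bash
python3 st.py
```

```text
[0.5198 0.0295 0.1205] [-0.69  0.14  0.63  1.93 -0.09  1.1  -1.9 ] [0.9 0.9 5.9] [0.01 0.24 0.04]
[ -17.86675659 -107.86663627   23.91883085]
```

Request:
carry_out --series '[0,0,0.001,0,0,0,0,0,0.002,0,0,0,0,0,0.003,0,0,0,0,0,0.003,0,0,0,0,0,0.003,0,0,0]'

```text
t: 18.07
ee_pos: [0.5197, 0.0295, 0.1216]
orientation: [0.988, -0.155, 0.001, -0.0]
wrist_force: [1.9, 1.3, 5.7]
gripper_width: 0.012
finger_force: 30.0
```

Request:
carry_out --series '[0,0,0.001,0,0,0,0,0,0.002,0,0,0,0,0,0.002,0,0,0,0,0,0.002,0,0,0,0,0,0.002,0,0,0]'

```text
t: 18.48
ee_pos: [0.5192, 0.0294, 0.1221]
orientation: [0.988, -0.155, 0.0, -0.0]
wrist_force: [3.4, 2.4, 1.4]
gripper_width: 0.0117
finger_force: 30.0
```

Request:
carry_out --series '[0.001,0.0006,0.0005,0,0,0,0.002,0.0012,0.001,0,0,0,0.002,0.0012,0.001,0,0,0,0.002,0.0012,0.001,0,0,0]'

```text
t: 18.82
ee_pos: [0.5195, 0.0295, 0.1221]
orientation: [0.988, -0.156, -0.0, 0.0]
wrist_force: [2.2, 1.1, -0.8]
gripper_width: 0.0115
finger_force: 30.0
```

```bash
python3 st.py
```

```text
[0.5195 0.0295 0.1221] [-0.69  0.14  0.63  1.92 -0.09  1.11 -1.91] [ 2.2  1.1 -0.8] [ 0.27 -0.58 -0.  ]
[ -17.89385273 -107.89381447 -154.87174192]
```

Request:
carry_out --series '[0,0,0,0,0,0,0,0,0,0,0,0,0,0,0,0,0,0,0,0,0,0,0,0,0,0,0,0,0,0]' --hand 0

```text
t: 19.23
ee_pos: [0.5195, 0.0294, 0.1224]
orientation: [0.988, -0.156, -0.0, 0.0]
wrist_force: [0.3, -0.5, -0.3]
gripper_width: 0.037
finger_force: 0.0
```

Request:
carry_out --series '[0,0,0,0,0,0,0,0,0,0,0,0,0,0,0,0,0,0,0,0,0,0,0,0,0,0,0,0,0,0]'

```text
t: 19.65
ee_pos: [0.5199, 0.0297, 0.1226]
orientation: [0.988, -0.155, -0.0, 0.0]
wrist_force: [0.2, -0.1, 0.5]
gripper_width: 0.0434
finger_force: 0.0
```

Request:
carry_out --series '[0,0,0.04,0,0,0,0,0,0.1,0,0,0,0,0,0.16,0,0,0,0,0,0.22,0,0,0,0,0,0.25,0,0,0]'

```text
t: 20.07
ee_pos: [0.5214, 0.0296, 0.2514]
orientation: [0.988, -0.156, 0.002, -0.001]
wrist_force: [1.1, -0.2, -0.1]
gripper_width: 0.0435
finger_force: 0.0
```

Request:
carry_out --series '[0,0.35,0,0,0,0,0,0.35,0,0,0,0,0,0.35,0,0,0,0,0,0.35,0,0,0,0,0,0.35,0,0,0,0]'

```text
t: 20.48
ee_pos: [0.5178, 0.2141, 0.247]
orientation: [0.989, -0.15, -0.001, -0.002]
wrist_force: [-0.4, 0.2, -0.0]
gripper_width: 0.0437
finger_force: 0.0
```

Request:
carry_out --series '[0,0.1,0,0,0,0,0,0.1,0,0,0,0,0,0.1,0,0,0,0,0,0.1,0,0,0,0,0,0.1,0,0,0,0]'

```text
t: 20.9
ee_pos: [0.5203, 0.2529, 0.2476]
orientation: [0.988, -0.156, 0.0, 0.001]
wrist_force: [0.7, -1.2, 0.4]
gripper_width: 0.0431
finger_force: 0.0
```

Run:
```python
from h import *
p=optics.snapshot("scene"); q=optics.snapshot("top")
A=cv2.resize(p["img"][150:230,190:270],(400,400),interpolation=cv2.INTER_CUBIC)
c=(0.5199,0.0287)
g=[c[0],c[1],.122+.011+.009]
cv2.imwrite("pics/f.png",np.hstack([A,ortho(q,c,.142,.06,400)]))
```

```text
(no output)
```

View pics/f.png

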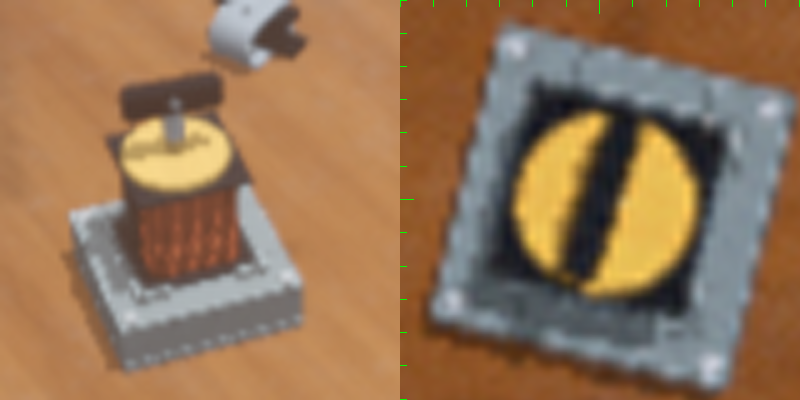

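The picture shows the key upright with its handle along base x, the collar flat on the flange at about (175,150), and the coil seated. I'm handing in.

```bash
python3 -c "
from cell import order
print(order.hand_in())"
```

```text
the job is handed in; nothing more can be done
None
```

The T-key is through the coil, turned clockwise until its stop was felt, and let up into the groove under the plate. I then let it go, with the coil still seated and clamped by the collar, and handed the job in after about 21 s.

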